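# Hang the X-ray test plate on its keeper peg

## Task

Draw the grey X-ray test plate with the yellow grip out of the desk rack, leaving the two cassettes in place, and hang it by its eye on the stand's peg: the eye slides on along the peg, lifts the red hanging keeper and is pressed on firmly into the sprung buffer for a moment (about 8 N), until the keeper falls shut behind it. The peg's depth in its clamp is set anew each time, so go by feel, and never load the stand with more than 15 N. Then ease back, lower the plate gently until the peg carries it, and let go, so that it hangs upright and still with the keeper down.

Things in the scene. Friction and masses are not known exactly. Their poses are not given: they have to be found in the camera images.
- plate: Loose test plate, about 0.28 kg, upright in one of the rack's three slots. Origin: centre of its underside; z up, x along its width, y through its thickness. Aluminium with grey steps, 100 (x) x 8 (y) x 75 high; above it a 50 x 50 x 8 mm eye block (z 75 to 125); on top a yellow grip 30 (x) x 12 (y) x 50 high (z 125 to 175). Both faces alike: hang it either way round.
- plate_grip (a point): Centre of the yellow grip, 152 mm above the plate's underside; best gripped from above across its 12 mm thickness (along the plate's y): held that way it does not turn in the fingers when pushed along the peg. Fingertips may reach 26 mm below this point before they meet the eye block's top.
- plate_eye (a point): Centre of the eye's hole (26 mm diameter, through the 8 mm thickness along the plate's y), 100 mm above the underside, 52 mm below plate_grip.
- stand: Fixed stand: white post 28 mm square on a dark foot plate (140 x 160 x 14 mm), with a grey clamp block (46 x 40 mm, top at 198 mm) that carries a level steel peg. Origin: under the post's centre, on the table; z up; +y is the way the peg points, so the plate goes on towards -y.
- peg_line (a point): Point of the stand on the peg's axis (x = 0, z = 180 mm), 111 mm out from the post's centre: the middle of where the tip can be. Peg 12 mm in diameter, clamped at an unmeasured depth, so that its real tip lies within 18 mm of this point, nearer or farther out. An eye that hangs on the peg touches it with the top of its hole, its centre at z = 173 mm.
- clamp (a point): Centre of the clamp block on the peg's axis. On the peg sits a black buffer disc (38 mm across, 6 thick), its front 38 mm behind the peg's tip. It is sprung: gives from 3 N on, takes 5.5 N at 5 mm and 9.5 N at 13 mm, where it stops hard. With the eye centred on the peg the keeper has fallen behind it by 6 mm of buffer travel; ease back 12 mm to be off the buffer.
- keeper (a joint): Red keeper, a round bar 6 mm thick pivoted on the peg's axis 6 mm behind its tip, reaching 32 mm down from the axis, swinging freely. 0 = hanging straight down (shut), grows as its lower end swings in towards the post (to 1.5 rad); it cannot swing outwards, so an eye behind it cannot come off. Moving the eye in lifts it with about 0.5 N.
- rack: Fixed white plastic rack, 122 (x) x 152 (y) mm, floor 8 mm thick. Three slots along its x at y = -50, 0 and +50 mm, 11.4 mm wide, with walls up to 63 mm above the table; the plates stand on the floor in the slots.
- cassette_blue_mid (a point): Middle of the blue cassette (100 x 8 x 112 mm high, no eye) standing in a slot of the rack: leave it there. The point is 60 mm above its underside.
- cassette_green_mid (a point): Middle of the green cassette (as the blue one): leave it there.

How it is judged:
On the way, in this order (a step that is already met when the one before it is completed fails the run):
1. the test plate is drawn up clear of the rack (height (world z) of plate_eye above 0.168 m), for 0.1 s.
2. the eye, on the peg, lifts the keeper (x of plate_eye in the frame of stand between -0.009 and 0.009 m and z of plate_eye in the frame of stand between 0.168 and 0.192 m and y of plate_eye in the frame of stand between 0.02 and 0.135 m and value of joint keeper above 0.4 rad), for 0.1 s.
3. the eye, on the peg, is pressed into the buffer with more than 6 N (x of plate_eye in the frame of stand between -0.009 and 0.009 m and z of plate_eye in the frame of stand between 0.168 and 0.192 m and y of plate_eye in the frame of stand between 0.02 and 0.135 m and contact force between plate and stand above 6 N), for 0.2 s.
At the end, for the whole second after the job is handed in: The plate hangs still (under 20 mm/s) behind the keeper, keeper within 0.15 rad of straight down; eye centre within 6 mm of the peg axis sideways, 167 to 178 mm above the stand underside and 20 to 125 mm out from the post centre; plate within 0.12 rad of upright (value of joint keeper below 0.15 rad and x of plate_eye in the frame of stand between -0.006 and 0.006 m and z of plate_eye in the frame of stand between 0.167 and 0.178 m and y of plate_eye in the frame of stand between 0.02 and 0.125 m and angle between plate's own z axis and vertical below 0.12 rad and linear speed of plate below 0.02 m/s); the robot touches nothing.
It fails at once if the plate, fingers or arm load the stand with more than 15 N (contact force between any of plate, the fingers, the arm and stand above 15 N).
It fails at once if a cassette is moved more than 25 mm (distance of any of cassette_blue_mid, cassette_green_mid from where it was at the start of the episode above 0.025 m).
It also fails if it takes over 64 s, if anything falls off the work surface, if the arm or the gripper's body presses on something with over 40 N, if the wrist force passes 120 N, or if a joint passes its speed limit or range.

## Robot

A 7-joint arm with a two-finger parallel gripper is mounted at the origin on the work surface. World frame = base frame: x ahead of the robot, y to its left, z up, the work surface at z = 0. Lengths are in m, angles in rad, forces in N, time in s.
With the tool pointing down it reaches from about 0.425 to 0.875 m from the base axis. Payload 8.4 kg.
Tool frame: the origin (TCP) lies at the very end of the fingers, on their centre line; the grasp point (between the pads) lies 19 mm behind it; z points along the fingers, y is the line along which they close (so a half turn about z gives the same grasp; the last joint's range is limited). The gripper opens to 87 mm and grips with 3 to 60 N. Pads are 19 mm wide; open, the fingers measure 117 mm over their backs; the gripper's body (75 mm by 190 mm) begins 51 mm behind the grasp point.
Start: joints at [-1.424, 0.333, 0.04, 1.465, -0.013, 1.343, -0.059], TCP at [0.158, 0.63, 0.223] pointing down, gripper open.
Joint ranges: [-2.58, 2.58], [-0.38, 2.09], [-1.3, 1.39], [0.25, 2.4], [-1.5, 4.64], [0.08, 2.09], [-2.65, 2.65]. Speed limits (rad/s): [2.22, 2.22, 2.79, 2.79, 3.14, 3.14, 3.14].

## Interface

Orientations are given as [roll, pitch, yaw] about the fixed x, y, z axes, in that order (R = Rz(yaw) Ry(pitch) Rx(roll)).
In Python, from station import * gives the robot as it stands. The module is installed in compiled form; this text tells all that it offers.
- The arm moves only by the tool move_arm, never from a script. Its arguments are lists of equal length, an entry for each row: "xyz": the shift along the world's x, y, z in mm, a list of three; "spin": the turn about the world's z in degrees; "claw": the finger opening in mm, from 0 to 87. In form: {"xyz": [[dx, dy, dz], ...], "spin": [spin, ...], "claw": [claw, ...]}. A call has 1 to 12 rows; each row shifts and turns the commanded pose from where the row before left it; what a row does not reach is not made up. A row lasts 1/8 s, in which the tool goes at most 62.5 mm and 10.7 degrees, less where a joint would pass 70% of its speed; a pose out of reach is approached as far as the arm can. A call is refused whole if a number of a shift passes 62.5 or a number of a turn 10.7, either way. A call with a gripper value outside its range is refused whole. The fingers move at their own pace and stop on an object; "force" is the grip in N (left out, the last holds). Time passes only in rows, so rows that do not move let the fingers close. It gives the time, the measured TCP pose, the force, the opening and the grip force at its end, in the units of the state.
- state(): the state, without advancing time (a new reading comes with each control period).
- read_camera(name): name is "scene" or "top" or "wrist"; returns (picture, depth): 400x640x3 uint8, red, green, blue; 400x640 float32, m along the optical axis (not along the pixel's ray), 0 where there is no reading.
- get_calibration(name): a dict with "mtx" (3x3 intrinsics, pixels), "R" (3x3) and "t" (3): a world point X has camera coordinates R X + t. Camera axes: x right, y down, z forward; pixel columns grow to the right and rows downward; lengths in m; the calibration is good to about 2 mm. A picture is of the moment at which its call begins: read the wrist's pose just before it. get_calibration takes no time and is no camera call; for the wrist camera it gives the pose at the moment of the call.
- hand_in(): hands the job in; it is judged then, once.
The state is a dict: "clock": time; "joint_positions": joint angles; "dq": joint speeds; "tau": joint torques, N m; "position": TCP position; "ee_rot": TCP orientation; "force": force on the tool from outside, world axes, zero at the start; "torque": the same for the moment, N m; "gripper_width": finger opening in m; "grip_force": force on a finger pad.
Only numpy, scipy, OpenCV 4.12 (cv2) and the standard library are available. Lean on these libraries where they do the work, as an engineer would, in place of code of your own. Each camera call takes 0.05 s, during which the arm holds its last target. There are 200 camera calls.

## Working session

There is one attempt and no reset: what is moved stays moved. The work goes in short steps, Python scripts to look and compute and a tool call to move; the robot and the scene stay as the last step left them, time stands still between calls to the robot, and variables do not carry over. Pictures are saved under pics/ and viewed, at most 11 in all, crops included, and the job is handed in when it is done.

Besides the shell and the picture viewer there is one more tool, called after "Request:" as name(argument=value, ...) on one line, values as JSON. move_arm: Moves the arm, as the interface text tells. Its arguments: {"type":"object","properties":{"xyz":{"type":"array","items":{"type":"array","items":{"type":"number"}}},"spin":{"type":"array","items":{"type":"number"}},"claw":{"type":"array","items":{"type":"number"}},"force":{"type":"number"}},"required":["xyz","spin","claw"]}

```bash
mkdir -p pics; python3 - <<'E'
from station import *
import cv2,numpy as np
s=state();print(s['clock'],s['position'],s['ee_rot'],s['force'],s['gripper_width'])
for n in ("scene","top"):
    p,d=read_camera(n);cv2.imwrite(f"pics/{n}0.png",p[:,:,::-1]);np.savez(f"{n}0.npz",p=p,d=d,**get_calibration(n))
    c=get_calibration(n);print(n,c['mtx'].round(1).tolist(),(-c['R'].T@c['t']).round(3))
E
```

```text
0.0 [0.15805755 0.63000473 0.2216837 ] [-3.14000015e+00  6.81341928e-05  2.89579518e+00] [ 0.338918    0.35146203 -0.28923403] 0.0870616478838804
scene [[459.9, 0.0, 322.5], [0.0, 459.9, 200.9], [0.0, 0.0, 1.0]] [0.981 0.362 0.829]
top [[471.2, 0.0, 317.5], [0.0, 471.2, 189.4], [0.0, 0.0, 1.0]] [ 0.415 -0.012  1.142]
```

View pics/scene0.png

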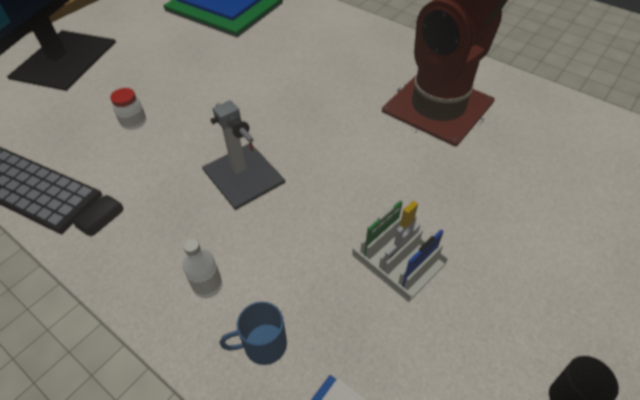

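View pics/top0.png

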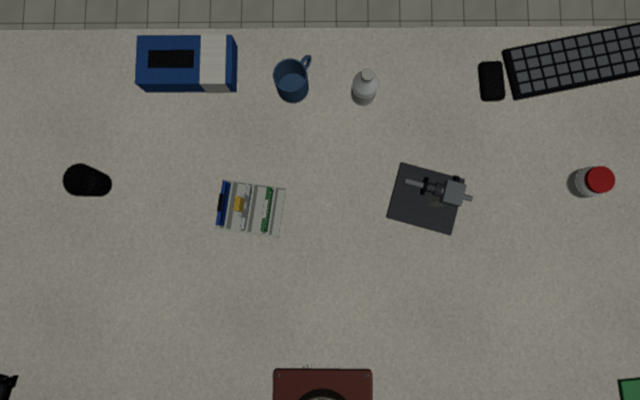

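The scene view shows the stand near (240,150), and the rack with the yellow grip at (409,215) between the green cassette (383,225) and the blue one (423,257). In the top view the grip is at (238,204), the clamp at (453,191), and the peg points left to about (407,183).

```bash
cat > h.py <<'E'
import cv2,numpy as np
def load(n):
    z=np.load(n);return z['p'],z['d'],z['mtx'],z['R'],z['t']
def cloud(d,K,R,t):
    v,u=np.mgrid[:d.shape[0],:d.shape[1]]
    c=np.stack([(u-K[0,2])/K[0,0]*d,(v-K[1,2])/K[1,1]*d,d],-1)
    return (c-t)@R
def ray(uv,K,R,t):
    r=R.T@np.linalg.solve(K,[uv[0],uv[1],1.]);return -R.T@t,r/np.linalg.norm(r)
def onz(uv,z,K,R,t):
    o,r=ray(uv,K,R,t);return o+r*(z-o[2])/r[2]
def tri(a,b):
    A=sum(np.eye(3)-np.outer(r,r) for o,r in(a,b));B=sum((np.eye(3)-np.outer(r,r))@o for o,r in(a,b))
    x=np.linalg.solve(A,B);return x,abs(np.dot(np.cross(a[1],b[1])/np.linalg.norm(np.cross(a[1],b[1])),a[0]-b[0]))
def hsv(p):return cv2.cvtColor(p,cv2.COLOR_RGB2HSV)
E
python3 - <<'E'
from h import *
rr=[]
for n in("scene","top"):
    p,d,K,R,t=load(n+"0.npz");h=hsv(p);P=cloud(d,K,R,t)
    for nm,lo,hi in(("yel",(18,120,70),(32,255,255)),("grn",(45,90,30),(80,255,255)),("blu",(105,120,30),(125,255,255))):
        m=cv2.inRange(h,lo,hi)>0
        box=(slice(190,290),slice(350,450)) if n=="scene" else (slice(170,240),slice(205,295))
        k=np.zeros_like(m);k[box]=m[box]
        v,u=np.nonzero(k);Q=P[k]
        print(n,nm,len(u),u.mean(),v.mean(),np.median(Q,0).round(4),Q.min(0).round(3),Q.max(0).round(3))
        if nm=="yel": rr.append(ray((u.mean(),v.mean()),K,R,t))
        q=Q[Q[:,2]>np.percentile(Q[:,2],95)-.02][:,:2]
        if len(q)>8:
            w=np.linalg.svd(q-q.mean(0))[2][0];print('  dir',np.degrees(np.arctan2(w[1],w[0])).round(1),q.mean(0).round(4))
    if n=="top":
        f=cv2.inRange(h,(0,0,0),(179,255,75)); b=np.zeros_like(f);b[150:245,375:480]=f[150:245,375:480]
        b[(P[...,2]<.006)|(P[...,2]>.03)]=0
        v,u=np.nonzero(b);X=np.array([onz(a,.014,K,R,t)[:2] for a in zip(u,v)]);print('foot',cv2.minAreaRect((X*1000).astype(np.float32)))
        S=P[150:245,375:480].reshape(-1,3);c=S[(S[:,2]>.188)&(S[:,2]<.21)]
        print('clamp',len(c),c.mean(0),cv2.minAreaRect((c[:,:2]*1000).astype(np.float32)))
        for zz in(.165,): 
            c=S[(S[:,2]>.16)&(S[:,2]<.188)];print(len(c),c[np.argsort(-c[:,1])][:40:2].round(3).tolist())
print(tri(*rr))
p=load("top0.npz")[0];cv2.imwrite("pics/c1.png",cv2.resize(p[155:240,380:480,::-1],(700,595),interpolation=cv2.INTER_CUBIC))
E
```

```text
scene yel 239 408.5188284518828 213.9539748953975 [0.496  0.1774 0.17  ] [0.475 0.169 0.137] [0.981 0.362 0.829]
  dir 20.1 [0.4968 0.1772]
scene grn 59 382.10169491525426 217.98305084745763 [0.5115 0.1231 0.112 ] [0.439 0.118 0.108] [0.981 0.362 0.829]
  dir 20.1 [0.5013 0.129 ]
scene blu 83 422.86746987951807 249.40963855421685 [0.5224 0.2222 0.1123] [0.453 0.217 0.105] [0.546 0.232 0.118]
  dir -7.9 [0.5075 0.2239]
top yel 128 238.1640625 203.546875 [0.4872 0.17   0.1823] [0.473 0.166 0.14 ] [0.502 0.18  0.187]
  dir 172.9 [0.487  0.1718]
top grn 138 266.81159420289856 209.34057971014494 [0.4784 0.1207 0.1092] [0.434 0.113 0.065] [0.528 0.132 0.117]
  dir 172.2 [0.4803 0.1225]
top blu 284 223.1056338028169 203.3450704225352 [0.4929 0.2192 0.1018] [0.447 0.213 0.064] [0.542 0.231 0.123]
  dir 172.2 [0.4927 0.2202]
foot ((513.2866821289062, -246.2607879638672), (159.59075927734375, 139.01922607421875), 74.59131622314453)
clamp 685 [ 0.51112214 -0.25400962  0.19636782] ((510.13665771484375, -236.48251342773438), (59.894832611083984, 129.55282592773438), 3.9240798950195312)
342 [[0.531, -0.169, 0.183], [0.534, -0.17, 0.179], [0.535, -0.171, 0.185], [0.537, -0.172, 0.182], [0.537, -0.173, 0.186], [0.533, -0.173, 0.184], [0.539, -0.174, 0.182], [0.533, -0.175, 0.187], [0.537, -0.175, 0.185], [0.527, -0.176, 0.18], [0.529, -0.177, 0.185], [0.537, -0.177, 0.185], [0.531, -0.179, 0.187], [0.535, -0.179, 0.187], [0.537, -0.179, 0.185], [0.528, -0.181, 0.188], [0.531, -0.181, 0.184], [0.537, -0.182, 0.182], [0.528, -0.183, 0.187], [0.527, -0.183, 0.185]]
(array([0.48809142, 0.17402806, 0.15900592]), np.float64(0.00023114312151734863))
```

View pics/c1.png

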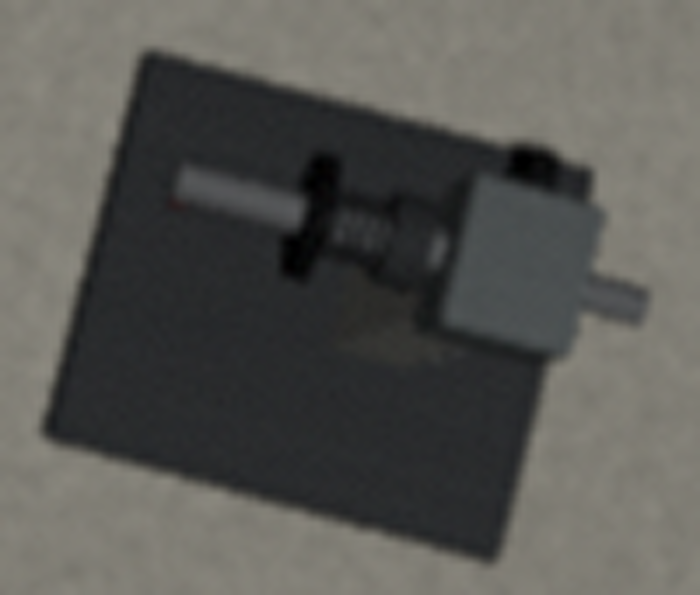

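The crop shows the peg tip at about crop (178,187), the disc at (312,215) and the clamp top at (522,265). The stand's +y direction is at about 74.6° in the world. Next I'll move over the rack for a wrist view.

Request:
move_arm(xyz=[[25,-38,8],[25,-38,8],[25,-38,8],[25,-38,8],[25,-38,8],[25,-38,8],[25,-38,8],[25,-38,8],[25,-38,8],[25,-38,8],[25,-38,8],[25,-38,8]], spin=[0.5,0.5,0.5,0.5,0.5,0.5,0.5,0.5,0.5,0.5,0.6,0.6], claw=[60,60,60,60,60,60,60,60,60,60,60,60])

```text
clock: 1.6
position: [0.4586, 0.173, 0.3186]
ee_rot: [-3.141, -0.0, 3.004]
force: [0.4, 0.5, 0.1]
gripper_width: 0.0604
grip_force: 0.0
```

```bash
cat > look.py <<'E'
from station import *
from h import *
import sys
def look(name):
    c=get_calibration("wrist");s=state();p,d=read_camera("wrist")
    cv2.imwrite(f"pics/{name}.png",p[:,:,::-1]);np.savez(name+".npz",p=p,d=d,**c)
    print(round(s['clock'],2),s['position'].round(4),s['ee_rot'].round(4),s['force'].round(2),s['gripper_width'],'cam',(-c['R'].T@c['t']).round(3),c['R'][2].round(2))
if __name__=="__main__":look(sys.argv[1])
E
python3 look.py w1
```

```text
1.6 [0.4586 0.173  0.3186] [-3.1415e+00 -3.0000e-04  3.0044e+00] [0.42 0.49 0.12] 0.06038849489512433 cam [0.394 0.182 0.481] [ 0.24 -0.03 -0.97]
```

View pics/w1.png

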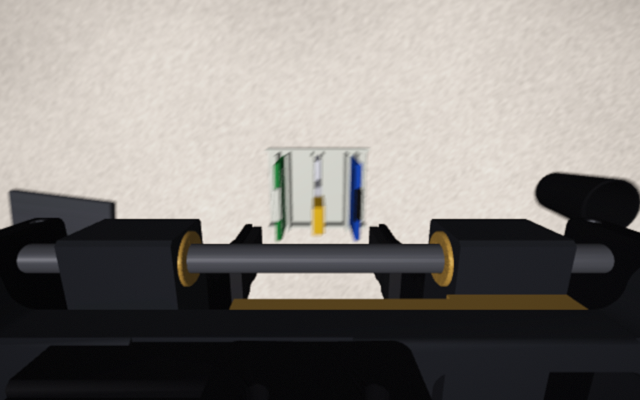

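The wrist view shows the yellow grip at about (319,217), between green (279,190) and blue (356,190), in line with the fingers.

```bash
python3 - <<'E'
from h import *
p,d,K,R,t=load("w1.npz");P=cloud(d,K,R,t);h=hsv(p)
m=cv2.inRange(h,(18,120,70),(32,255,255))>0;m[:180]=0;m[240:]=0;m[:,:290]=0;m[:,350:]=0
v,u=np.nonzero(m);Q=P[m];print(len(u),u.min(),u.max(),v.min(),v.max(),np.percentile(Q,[2,25,50,75,98],axis=0).round(4))
T=Q[Q[:,2]>.178];print('topface',len(T),T.mean(0),T.min(0),T.max(0))
if len(T)>5: print(cv2.minAreaRect((T[:,:2]*1000).astype(np.float32)))
w=ray((u.mean(),v.mean()),K,R,t)
for n in("top","scene"):
    p2,d2,K2,R2,t2=load(n+"0.npz");h2=hsv(p2);k=cv2.inRange(h2,(18,120,70),(32,255,255))>0
    b=np.zeros_like(k)
    s=(slice(170,240),slice(205,295)) if n=="top" else (slice(190,290),slice(350,450));b[s]=k[s]
    v2,u2=np.nonzero(b);print(n,tri(w,ray((u2.mean(),v2.mean()),K2,R2,t2)))
# plate line in wrist: grey-step eye top etc
for a in range(185,240,8):
    x=np.nonzero(m[a])[0];print(a,x.min() if len(x) else 0,x.max() if len(x) else 0, onz((x.mean(),a),.183,K,R,t).round(4) if len(x) else '')
E
```

```text
307 314 324 198 233 [[0.4734 0.1607 0.0618]
 [0.4774 0.1704 0.1814]
 [0.4875 0.1726 0.1826]
 [0.4968 0.1748 0.1834]
 [0.5378 0.1774 0.1847]]
topface 241 [0.48786111 0.17282976 0.18286939] [0.4731844  0.16725068 0.17802895] [0.5038868  0.17804455 0.18503321]
((488.69964599609375, 173.66574096679688), (9.230772018432617, 30.397401809692383), 82.07139587402344)
top (array([0.4874215 , 0.17174627, 0.17478605]), np.float64(0.001633090298754495))
scene (array([0.49126104, 0.17346075, 0.1628878 ]), np.float64(0.0031360023109078465))
185 0 0 
193 0 0 
201 315 320 [0.4692 0.1743 0.183 ]
209 314 322 [0.4775 0.1736 0.183 ]
217 314 322 [0.4859 0.1725 0.183 ]
225 314 324 [0.4945 0.1723 0.183 ]
233 314 321 [0.5029 0.1696 0.183 ]
```

Request:
move_arm(xyz=[[0,-30,4],[0,-45,4],[0,-45,4],[0,-45,4],[0,-45,4],[0,-45,4],[0,-45,4],[0,-45,4],[0,-25,4],[0,0,0]], spin=[0,0,0,0,0,0,0,0,0,0], claw=[60,60,60,60,60,60,60,60,60,60])

```text
clock: 2.9
position: [0.4577, -0.1974, 0.3546]
ee_rot: [-3.141, 0.0, 3.0]
force: [-0.4, 0.5, -0.9]
gripper_width: 0.06
grip_force: 0.0
```

```bash
python3 look.py w2
```

```text
2.9 [ 0.4577 -0.1974  0.3546] [-3.1413e+00  1.0000e-04  3.0000e+00] [-0.36  0.53 -0.9 ] 0.060005514155989585 cam [ 0.393 -0.188  0.517] [ 0.24 -0.03 -0.97]
```

View pics/w2.png

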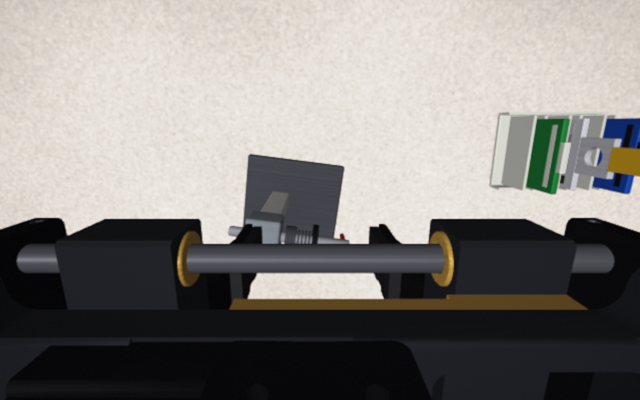

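The wrist image's up is world −x, so the peg at about (330,240) is partly hidden behind the gripper. I'll shift +x and look again.

Request:
move_arm(xyz=[[30,0,0],[40,0,0],[30,0,0],[0,0,0]], spin=[0,0,0,0], claw=[60,60,60,60])

```text
clock: 3.45
position: [0.5599, -0.1928, 0.3524]
ee_rot: [-3.14, -0.004, 3.007]
force: [-0.4, -1.0, -0.2]
gripper_width: 0.0599
grip_force: 0.0
```

```bash
python3 look.py w3; python3 -c "
import cv2;p=cv2.imread('pics/w3.png');cv2.imwrite('pics/w3c.png',cv2.resize(p[110:240,220:380],(720,585),interpolation=cv2.INTER_CUBIC))"
```

```text
3.45 [ 0.5599 -0.1928  0.3524] [-3.1397 -0.0037  3.0072] [-0.39 -1.03 -0.22] 0.05986375143132735 cam [ 0.496 -0.184  0.515] [ 0.23 -0.03 -0.97]
```

View pics/w3c.png

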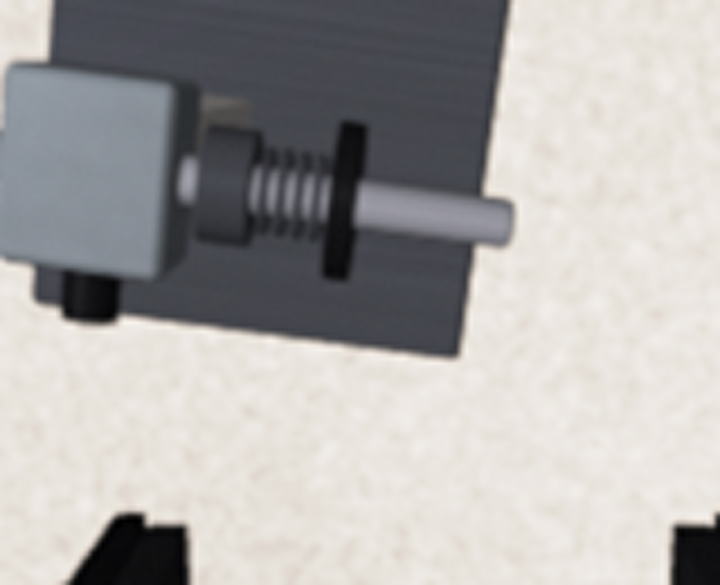

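The crop shows the peg clearly: its axis runs from crop (370,208) to the tip at (513,224), with the disc front at about x=360 and the clamp top centred at (88,170).

```bash
python3 - <<'E'
from h import *
p,d,K,R,t=load("w3.npz");P=cloud(d,K,R,t)
f=lambda x,y:(220+x/4.5-.4,110+y/4.5-.4)
g=lambda x,y:(380+x/7-.4,155+y/7-.4)
A=load("top0.npz")[2:]
tip,base=onz(f(513,224),.18,K,R,t),onz(f(370,208),.18,K,R,t)
tt,tb=onz(g(177,187),.18,*A),onz(g(300,212),.18,*A)
for a,b in((tip,base),(tt,tb)):print(a.round(4),b.round(4),np.degrees(np.arctan2(*(a-b)[[1,0]])))
print('tri tip',tri(ray(f(513,224),K,R,t),ray(g(177,187),*A)))
y0,y1,x0,x1=int(110+185/4.5),int(110+250/4.5),int(220+375/4.5),int(220+518/4.5)
S=P[y0:y1,x0:x1].reshape(-1,3);S=S[(S[:,2]>.17)&(S[:,2]<.195)]
print(len(S),S.mean(0),np.percentile(S[:,2],[50,90,97]));q=S[:,:2]
w=np.linalg.svd(q-q.mean(0))[2][0];print('dir',np.degrees(np.arctan2(w[1],w[0])))
l=(q-q.mean(0))@w;print('ends',q.mean(0)+w*l.min(),q.mean(0)+w*l.max())
S=P[118:180,210:262].reshape(-1,3);S=S[(S[:,2]>.192)&(S[:,2]<.205)];print('clamp',len(S),S[:,2].mean(),cv2.minAreaRect((S[:,:2]*1000).astype(np.float32)))
b=cv2.inRange(hsv(p),(0,0,0),(179,255,110));b[(P[...,2]<.005)|(P[...,2]>.025)]=0;b[215:]=0;b[:,:225]=0;b[:,340:]=0
v,u=np.nonzero(b);X=np.array([onz(a,.014,K,R,t)[:2] for a in zip(u,v)]);print('foot',cv2.minAreaRect((X*1000).astype(np.float32)))
E
```

```text
[ 0.5351 -0.1691  0.18  ] [ 0.5266 -0.2029  0.18  ] 75.88972390648655
[ 0.5328 -0.1716  0.18  ] [ 0.5254 -0.2073  0.18  ] 78.4031581978858
tri tip (array([ 0.53253732, -0.16964923,  0.19165672]), np.float64(0.0024105529847140835))
348 [ 0.53062805 -0.18540615  0.18475666] [0.18507481 0.18645632 0.18684668]
dir 74.28677477349336
ends [ 0.52595453 -0.20201801] [ 0.53537379 -0.1685376 ]
clamp 1754 0.1978200371730628 ((509.0879821777344, -264.8263244628906), (40.3018913269043, 45.87712860107422), 74.40164947509766)
foot ((513.4706420898438, -245.8315887451172), (157.0306396484375, 137.3220977783203), 74.53699493408203)
```

Request:
move_arm(xyz=[[-10,30,0],[-10,45,0],[-10,45,0],[-10,45,0],[-10,45,0],[-10,45,0],[-10,45,0],[0,45,-20],[0,25,-40],[0,0,-40],[0,0,-20],[0,0,0]], spin=[0,0,0,0,0,0,0,0,0,0,0,0], claw=[60,60,60,60,60,60,60,60,60,60,60,60])

```text
clock: 5.0
position: [0.4865, 0.1741, 0.2338]
ee_rot: [-3.141, -0.002, 3.005]
force: [-0.9, 0.7, 0.2]
gripper_width: 0.0601
grip_force: 0.0
```

Request:
move_arm(xyz=[[0,0,0],[0,0,0]], spin=[0,0], claw=[60,60])

```text
clock: 5.25
position: [0.4886, 0.1747, 0.2358]
ee_rot: [3.14, 0.001, 3.004]
force: [-0.4, 0.1, 0.5]
gripper_width: 0.0596
grip_force: 0.0
```

Request:
move_arm(xyz=[[0,-1,-20],[0,0,-25],[0,0,-25],[0,0,-16],[0,0,-10],[0,0,0],[0,0,0],[0,0,0],[0,0,0],[0,0,0],[0,0,0],[0,0,0]], spin=[0,0,0,0,0,0,0,0,0,0,0,0], claw=[50,50,50,50,50,50,0,0,0,0,0,0], force=40)

```text
clock: 6.75
position: [0.4882, 0.1734, 0.1386]
ee_rot: [3.142, 0.0, 3.004]
force: [0.0, 0.4, 2.2]
gripper_width: 0.012
grip_force: 40.0
```

```bash
python3 -c "
from station import *
s=state();print(s['clock'],s['position'],s['ee_rot'],s['force'],s['torque'],s['gripper_width'],s['grip_force'])"
```

```text
6.75 [0.48819179 0.17344788 0.13863806] [3.14154612e+00 5.34483006e-06 3.00395897e+00] [0.03871532 0.42687123 2.17085185] [-0.09020754  0.11044456  0.00281182] 0.01203312162655208 39.99533518217504
```

Gripped (12.0 mm opening, 40 N). I'll lift straight out.

Request:
move_arm(xyz=[[0,0,5],[0,0,15],[0,0,20],[0,0,20],[0,0,25],[0,0,25],[0,0,25],[0,0,15],[0,0,10],[0,0,0],[0,0,0]], spin=[0,0,0,0,0,0,0,0,0,0,0], claw=[0,0,0,0,0,0,0,0,0,0,0])

```text
clock: 8.12
position: [0.4878, 0.1733, 0.2978]
ee_rot: [-3.141, -0.001, 3.004]
force: [-0.8, -0.6, -3.0]
gripper_width: 0.0118
grip_force: 40.0
```

```bash
python3 -c "
from station import *
s=state();print(s['clock'],s['position'],s['ee_rot'],s['force'],s['torque'],s['gripper_width'],s['grip_force'])
from look import *
look('w4')
p,d=read_camera('scene');cv2.imwrite('pics/s4.png',cv2.resize(p[130:330,300:500,::-1],(600,600)));np.savez('s4.npz',p=p,d=d,**get_calibration('scene'))"
```

```text
8.125 [0.48781456 0.17333355 0.29777306] [-3.14069094e+00 -9.00390556e-04  3.00401024e+00] [-0.84714844 -0.58917284 -2.96066453] [ 0.00862457  0.04172215 -0.02440889] 0.011769720918948998 39.99402517452836
8.12 [0.4878 0.1733 0.2978] [-3.1407e+00 -9.0000e-04  3.0040e+00] [-0.85 -0.59 -2.96] 0.011769720918948998 cam [0.423 0.183 0.46 ] [ 0.24 -0.03 -0.97]
```

View pics/s4.png

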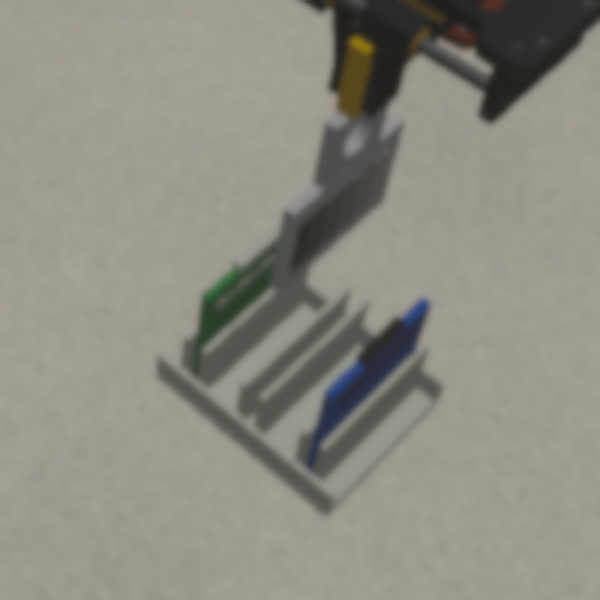

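The scene crop shows the plate held upright and clear of the rack, with the eye at crop (355,140) and both cassettes still in their slots. I'll carry it to a point in front of the peg, about 50 mm beyond the tip.

Request:
move_arm(xyz=[[3,-15,0],[7,-33,0],[7,-33,0],[7,-33,0],[7,-33,0],[7,-33,0],[7,-33,0],[7,-33,-15],[5,-29,-20],[4,-18,-20],[0,0,-20],[0,0,-12]], spin=[0,-0.9,-0.9,-0.9,-0.9,-0.9,-0.9,-0.9,-0.9,-0.5,0,0], claw=[0,0,0,0,0,0,0,0,0,0,0,0])

```text
clock: 9.72
position: [0.5484, -0.1207, 0.2106]
ee_rot: [-3.141, -0.001, 2.868]
force: [-0.3, 0.1, -1.5]
gripper_width: 0.0117
grip_force: 40.0
```

Request:
move_arm(xyz=[[0,0,0],[0,0,0],[0,0,0]], spin=[0,0,0], claw=[0,0,0])

```text
clock: 10.1
position: [0.5496, -0.1195, 0.2123]
ee_rot: [3.141, 0.001, 2.87]
force: [-0.4, -0.5, -2.6]
gripper_width: 0.012
grip_force: 40.0
```

```bash
cat > st.py <<'E'
from station import *
import numpy as np
s=state();C=np.array([.5091,-.2648]);a=np.radians(74.4);u=np.array([np.cos(a),np.sin(a)]);n=np.array([u[1],-u[0]])
q=s['position'][:2]-C
print(round(s['clock'],3),'pos',s['position'].round(4),'along',(q@u*1000).round(1),'side',(q@n*1000).round(1),'rot',s['ee_rot'].round(4),'tooly',np.degrees(s['ee_rot'][2]-np.pi/2).round(2),'F',s['force'].round(2),'Falong',(s['force'][:2]@u).round(2),'Fside',(s['force'][:2]@n).round(2),'T',s['torque'].round(3),'w',s['gripper_width'].round(4))
E
python3 st.py; python3 - <<'E'
from look import *
look('w5')
for n in('scene','top'):
    p,d=read_camera(n);np.savez(n+'5.npz',p=p,d=d,**get_calibration(n))
    if n=='scene':cv2.imwrite('pics/s5.png',cv2.resize(p[40:240,180:440,::-1],(780,600),interpolation=cv2.INTER_CUBIC))
E
```

```text
10.1 [ 0.5496 -0.1195  0.2123] [3.1411e+00 1.1000e-03 2.8700e+00] [-0.43 -0.52 -2.59] 0.01202039242064479 cam [ 0.487 -0.102  0.374] [ 0.23 -0.06 -0.97]Traceback (most recent call last):
  File "st.py", line 5, in <module>
    print(round(s['clock'],3),'pos',s['position'].round(4),'along',(q@u*1000).round(1),'side',(q@n*1000).round(1),'rot',s['ee_rot'].round(4),'tooly',np.degrees(s['ee_rot'][2]-np.pi/2).round(2),'F',s['force'].round(2),'Falong',(s['force'][:2]@u).round(2),'Fside',(s['force'][:2]@n).round(2),'T',s['torque'].round(3),'w',s['gripper_width'].round(4))
                                                                                                                                                                                                                                                                                                                               ^^^^^^^^^^^^^^^^^^^^^^^^
AttributeError: 'float' object has no attribute 'round'
```

View pics/s5.png

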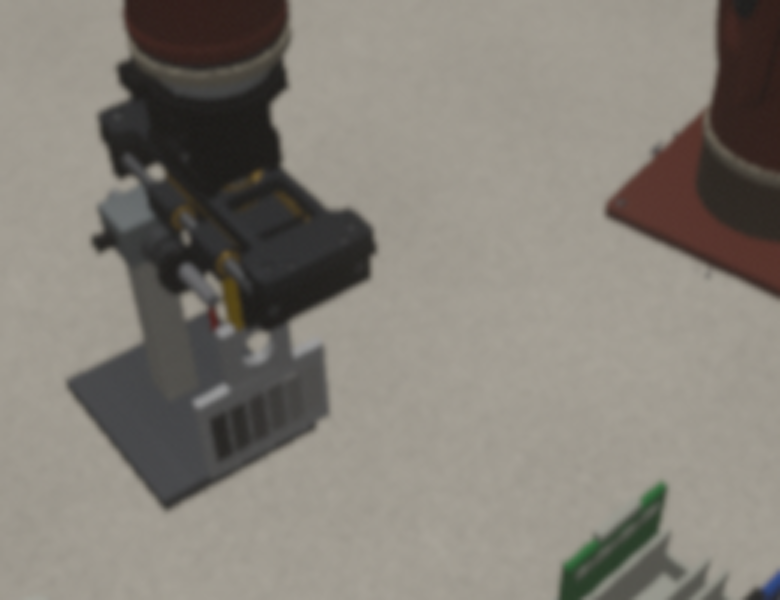

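The scene crop shows the plate in front of the peg: eye at crop (258,347), peg tip at about (212,297), red keeper at (214,318). I'll check the eye's position against the peg in that view.

```bash
sed -i "s/s\['gripper_width'\].round(4)/round(s['gripper_width'],4)/" st.py; python3 st.py; python3 - <<'E'
from h import *
p,d,K,R,t=load("scene5.npz")
a=np.radians(74.4);u=np.array([np.cos(a),np.sin(a),0]);n=np.array([u[1],-u[0],0]);C=np.array([.5091,-.2648,0])
f=lambda x,y:(180+x/3-.3,40+y/3-.3)
def onp(uv,s):  # plane along=s
    o,r=ray(uv,K,R,t);k=(s-(o-C)@u)/(r@u);X=o+r*k;return ((X-C)@n*1e3).round(1),(X[2]*1e3).round(1)
for c in((258,347),):
    for s in(.150,.154):print('eye',onp(f(*c),s))
print('tip',[onp(f(212,298),s) for s in(.098,.100,.102)])
P=cloud(d,K,R,t);h=hsv(p)
m=cv2.inRange(h,(18,120,60),(32,255,255))>0;m[:120]=0;m[160:]=0;m[:,:240]=0;m[:,270:]=0
Q=P[m];Q=Q[np.abs((Q-C)@u-.155)<.02];print('grip',len(Q),'side',np.percentile((Q-C)@n,[3,50,97]),'z',np.percentile(Q[:,2],[3,97]),'along',np.median((Q-C)@u))
E
```

```text
10.25 pos [ 0.5494 -0.1195  0.2119] along 150.8 side -0.3 rot [3.1413e+00 5.0000e-04 2.8699e+00] tooly 74.43 F [-0.61  0.25 -2.71] Falong 0.08 Fside -0.66 T [ 0.011 -0.047 -0.012] w 0.0117
eye (np.float64(-2.4), np.float64(177.9))
eye (np.float64(-0.4), np.float64(182.4))
tip [(np.float64(0.4), np.float64(184.2)), (np.float64(1.3), np.float64(186.2)), (np.float64(2.2), np.float64(188.3))]
grip 69 side [0.00913145 0.01328299 0.01532766] z [0.21239712 0.25031054] along 0.15542604522172906
```

Request:
move_arm(xyz=[[-1.3,-4.8,-1],[-2.7,-9.6,0],[-2.7,-9.6,0],[-2.1,-7.7,0],[-1.3,-4.8,0],[0,0,0],[0,0,0]], spin=[0,0,0,0,0,0,0], claw=[0,0,0,0,0,0,0])

```text
clock: 11.12
position: [0.5392, -0.1557, 0.2105]
ee_rot: [3.142, -0.0, 2.87]
force: [0.4, -0.3, -2.3]
gripper_width: 0.0119
grip_force: 40.0
```

```bash
python3 st.py
```

```text
11.125 pos [ 0.5392 -0.1557  0.2105] along 113.2 side -0.4 rot [ 3.1415e+00 -1.0000e-04  2.8701e+00] tooly 74.44 F [ 0.44 -0.34 -2.27] Falong -0.21 Fside 0.51 T [ 0.029 -0.017  0.019] w 0.0119
```

Request:
move_arm(xyz=[[-0.7,-2.4,0],[-0.7,-2.4,0],[-0.7,-2.4,0],[-0.7,-2.4,0],[-0.7,-2.4,0],[-0.7,-2.4,0],[0,0,0]], spin=[0,0,0,0,0,0,0], claw=[0,0,0,0,0,0,0])

```text
clock: 12.0
position: [0.5348, -0.1707, 0.2106]
ee_rot: [-3.142, 0.0, 2.869]
force: [0.5, -0.6, -2.9]
gripper_width: 0.0117
grip_force: 40.0
```

```bash
python3 st.py
```

```text
12.0 pos [ 0.5348 -0.1707  0.2106] along 97.5 side -0.6 rot [-3.1415  0.      2.8692] tooly 74.39 F [ 0.52 -0.6  -2.89] Falong -0.44 Fside 0.66 T [ 0.008 -0.01  -0.005] w 0.0117
```

No contact force at the tip, so the eye is on the peg. I'll continue towards the buffer.

Request:
move_arm(xyz=[[-0.6,-2.9,0],[-0.8,-2.9,0],[-0.8,-2.9,0],[-0.8,-2.9,0],[-0.8,-2.9,0],[-0.8,-2.9,0],[-0.8,-2.9,0],[-0.5,-1.9,0],[0,0,0]], spin=[0,0,0,0,0,0,0,0,0], claw=[0,0,0,0,0,0,0,0,0])

```text
clock: 13.12
position: [0.5289, -0.1929, 0.2105]
ee_rot: [-3.141, -0.0, 2.869]
force: [0.2, 0.6, -1.1]
gripper_width: 0.012
grip_force: 40.0
```

```bash
python3 st.py; python3 - <<'E'
from look import *
p,d=read_camera('scene');cv2.imwrite('pics/s6.png',cv2.resize(p[70:190,190:310,::-1],(600,600),interpolation=cv2.INTER_CUBIC))
E
```

```text
13.125 pos [ 0.5289 -0.1929  0.2105] along 74.6 side -0.3 rot [-3.1414 -0.      2.8693] tooly 74.4 F [ 0.19  0.6  -1.07] Falong 0.63 Fside 0.02 T [-0.001  0.004 -0.006] w 0.012
```

View pics/s6.png

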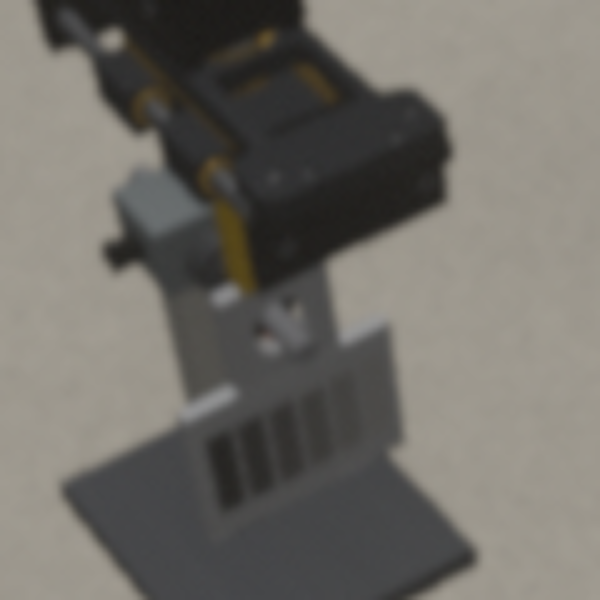

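The crop shows the peg protruding through the eye at (285,325) with the keeper lifted (red at about (262,330)). I'll go on into the buffer in small steps, watching the force.

Request:
move_arm(xyz=[[-0.5,-1.9,0],[-0.5,-1.9,0],[-0.5,-1.9,0],[-0.5,-1.9,0],[-0.3,-1,0],[0,0,0]], spin=[0,0,0,0,0,0], claw=[0,0,0,0,0,0])

```text
clock: 13.92
position: [0.5266, -0.2014, 0.2106]
ee_rot: [-3.141, -0.0, 2.869]
force: [0.2, 0.1, -2.5]
gripper_width: 0.0115
grip_force: 40.0
```

```bash
python3 st.py
```

```text
13.925 pos [ 0.5266 -0.2014  0.2106] along 65.8 side -0.2 rot [-3.1414 -0.      2.8694] tooly 74.41 F [ 0.17  0.13 -2.53] Falong 0.17 Fside 0.13 T [-0.004 -0.045  0.005] w 0.0115
```

Request:
move_arm(xyz=[[-0.5,-1.9,0],[-0.3,-1,0],[0,0,0]], spin=[0,0,0], claw=[0,0,0])

```text
clock: 14.3
position: [0.5261, -0.2036, 0.2105]
ee_rot: [3.141, -0.0, 2.87]
force: [1.0, 4.3, -2.9]
gripper_width: 0.0118
grip_force: 40.0
```

```bash
python3 st.py
```

```text
14.3 pos [ 0.5261 -0.2036  0.2105] along 63.5 side -0.1 rot [ 3.1409e+00 -1.0000e-04  2.8702e+00] tooly 74.45 F [ 0.97  4.33 -2.94] Falong 4.43 Fside -0.23 T [ 0.934 -0.243  0.063] w 0.0118
```

Request:
move_arm(xyz=[[-0.3,-1,0],[-0.3,-1,0],[-0.3,-1,0],[-0.3,-1,0],[0,0,0]], spin=[0,0,0,0,0], claw=[0,0,0,0,0])

```text
clock: 14.92
position: [0.5249, -0.2077, 0.2105]
ee_rot: [3.141, 0.0, 2.87]
force: [2.0, 5.9, -2.9]
gripper_width: 0.0115
grip_force: 40.0
```

```bash
python3 st.py
```

```text
14.925 pos [ 0.5249 -0.2077  0.2105] along 59.2 side -0.1 rot [3.1409e+00 1.0000e-04 2.8699e+00] tooly 74.43 F [ 1.95  5.88 -2.88] Falong 6.18 Fside 0.3 T [ 1.363 -0.452  0.066] w 0.0115
```

About 6.2 N. I need roughly 3.5 mm more for 8 N, then a hold.

Request:
move_arm(xyz=[[-0.3,-1,0],[-0.3,-1,0],[-0.3,-1,0],[-0.1,-0.5,0],[0,0,0],[0,0,0],[0,0,0],[0,0,0]], spin=[0,0,0,0,0,0,0,0], claw=[0,0,0,0,0,0,0,0])

```text
clock: 15.92
position: [0.5241, -0.2106, 0.2105]
ee_rot: [3.14, 0.0, 2.871]
force: [3.0, 7.1, -1.6]
gripper_width: 0.012
grip_force: 40.0
```

```bash
python3 st.py
```

```text
15.925 pos [ 0.5241 -0.2106  0.2105] along 56.2 side -0.1 rot [3.1403e+00 1.0000e-04 2.8705e+00] tooly 74.47 F [ 2.98  7.15 -1.59] Falong 7.69 Fside 0.95 T [ 1.757 -0.542 -0.01 ] w 0.012
```

About 7.7 N held. I'll ease back 12 mm.

Request:
move_arm(xyz=[[0.5,1.9,0],[0.5,1.9,0],[0.6,1.9,0],[0.5,1.9,0],[0.5,1.9,0],[0.6,2.1,0],[0,0,0],[0,0,0]], spin=[0,0,0,0,0,0,0,0], claw=[0,0,0,0,0,0,0,0])

```text
clock: 16.92
position: [0.5266, -0.2006, 0.2106]
ee_rot: [-3.141, -0.0, 2.869]
force: [-0.0, 0.2, -1.8]
gripper_width: 0.012
grip_force: 40.0
```

```bash
python3 st.py; python3 - <<'E'
from look import *
p,d=read_camera('scene');cv2.imwrite('pics/s7.png',cv2.resize(p[90:180,200:290,::-1],(600,600),interpolation=cv2.INTER_CUBIC))
E
```

```text
16.925 pos [ 0.5266 -0.2006  0.2106] along 66.5 side -0.4 rot [-3.141e+00 -1.000e-04  2.869e+00] tooly 74.38 F [-0.01  0.17 -1.78] Falong 0.16 Fside -0.05 T [-0.004  0.002  0.004] w 0.012
```

View pics/s7.png

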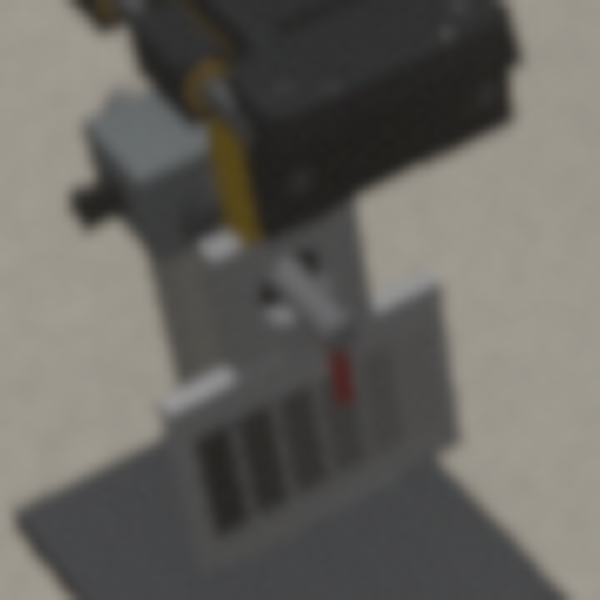

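The red keeper now hangs straight down in front of the plate (crop (341,378)). I'll ease back a little more and lower gently.

Request:
move_arm(xyz=[[0.5,1.9,0],[0.5,1.9,0],[0,0,-1],[0,0,-1],[0,0,-1],[0,0,-1],[0,0,-1],[0,0,-0.5],[0,0,0],[0,0,0]], spin=[0,0,0,0,0,0,0,0,0,0], claw=[0,0,0,0,0,0,0,0,0,0])

```text
clock: 18.23
position: [0.5279, -0.1963, 0.2051]
ee_rot: [-3.142, 0.0, 2.87]
force: [0.3, 0.1, -2.6]
gripper_width: 0.0114
grip_force: 40.0
```

```bash
python3 st.py
```

```text
18.225 pos [ 0.5279 -0.1963  0.2051] along 71.1 side -0.3 rot [-3.1416  0.      2.8696] tooly 74.42 F [ 0.34  0.07 -2.56] Falong 0.16 Fside 0.31 T [-0.017  0.014 -0.001] w 0.0114
```

Request:
move_arm(xyz=[[0,0,-0.5],[0,0,-0.5],[0,0,-0.3],[0,0,0],[0,0,0]], spin=[0,0,0,0,0], claw=[0,0,0,0,0])

```text
clock: 18.85
position: [0.5279, -0.1963, 0.2038]
ee_rot: [-3.142, 0.0, 2.87]
force: [-0.3, 0.4, -1.7]
gripper_width: 0.0117
grip_force: 40.0
```

```bash
python3 st.py
```

```text
18.85 pos [ 0.5279 -0.1963  0.2038] along 71.0 side -0.4 rot [-3.1415  0.      2.8696] tooly 74.41 F [-0.33  0.39 -1.68] Falong 0.29 Fside -0.42 T [-0.013  0.022  0.   ] w 0.0117
```

Request:
move_arm(xyz=[[0,0,-0.4],[0,0,-0.3],[0,0,0],[0,0,0]], spin=[0,0,0,0], claw=[0,0,0,0])

```text
clock: 19.35
position: [0.528, -0.1963, 0.2033]
ee_rot: [3.141, 0.0, 2.87]
force: [-1.9, 1.8, 4.4]
gripper_width: 0.012
grip_force: 40.0
```

```bash
for i in 1 2 3; do python3 st.py; python3 -c "
from station import *;read_camera('top')"; done
```

```text
19.35 pos [ 0.528  -0.1963  0.2033] along 71.0 side -0.2 rot [3.1415e+00 3.0000e-04 2.8696e+00] tooly 74.41 F [-1.89  1.83  4.41] Falong 1.25 Fside -2.31 T [ 0.16   0.513 -0.034] w 0.012
19.4 pos [ 0.528  -0.1963  0.2033] along 71.0 side -0.2 rot [3.1415e+00 3.0000e-04 2.8695e+00] tooly 74.41 F [-2.64  0.69  4.94] Falong -0.05 Fside -2.73 T [0.265 0.552 0.077] w 0.0118
19.45 pos [ 0.528  -0.1963  0.2033] along 71.0 side -0.2 rot [3.1415e+00 3.0000e-04 2.8696e+00] tooly 74.41 F [-1.95  1.9   5.01] Falong 1.31 Fside -2.39 T [0.274 0.565 0.008] w 0.0118
```

The peg carries the plate, with about 7 N on the stand and a side force showing the eye some 2 mm off centre. I'll unload slightly, centre it and lower again.

Request:
move_arm(xyz=[[0,0,0.7],[-1,0.3,0],[-0.9,0.2,0],[0,0,-0.2],[0,0,-0.2],[0,0,0],[0,0,0]], spin=[0,0,0,0,0,0,0], claw=[0,0,0,0,0,0,0])

```text
clock: 20.38
position: [0.526, -0.1958, 0.2035]
ee_rot: [3.142, 0.0, 2.87]
force: [-0.1, 0.3, 3.0]
gripper_width: 0.0118
grip_force: 40.0
```

```bash
for i in 1 2 3; do python3 st.py; python3 -c "
from station import *;read_camera('top')"; done
```

```text
20.375 pos [ 0.526  -0.1958  0.2035] along 71.0 side -2.3 rot [3.1415e+00 1.0000e-04 2.8695e+00] tooly 74.41 F [-0.15  0.29  3.03] Falong 0.24 Fside -0.22 T [0.126 0.134 0.014] w 0.0118
20.425 pos [ 0.526  -0.1958  0.2035] along 71.0 side -2.3 rot [3.1416e+00 1.0000e-04 2.8696e+00] tooly 74.41 F [-0.37  0.97  3.09] Falong 0.83 Fside -0.62 T [0.082 0.165 0.027] w 0.0115
20.475 pos [ 0.526  -0.1958  0.2035] along 71.0 side -2.3 rot [3.1416e+00 1.0000e-04 2.8696e+00] tooly 74.41 F [-0.69  0.67  4.42] Falong 0.46 Fside -0.85 T [0.141 0.179 0.001] w 0.0119
```

Request:
move_arm(xyz=[[-0.4,0.1,0.2],[0,0,0],[0,0,0],[0,0,0]], spin=[0,0,0,0], claw=[0,0,0,0], force=5)

```text
clock: 21.02
position: [0.5257, -0.1956, 0.2035]
ee_rot: [-3.142, 0.0, 2.87]
force: [2.9, -0.3, 0.5]
gripper_width: 0.0116
grip_force: 5.0
```

```bash
python3 st.py
```

```text
21.025 pos [ 0.5257 -0.1956  0.2035] along 71.1 side -2.6 rot [-3.1415e+00  1.0000e-04  2.8697e+00] tooly 74.42 F [ 2.92 -0.32  0.46] Falong 0.48 Fside 2.9 T [-0.06  -0.56  -0.024] w 0.0116
```

Request:
move_arm(xyz=[[0,0,0],[0,0,0],[0,0,0],[0,0,0],[0,0,0],[0,0,0],[0,0,0],[0,0,0]], spin=[0,0,0,0,0,0,0,0], claw=[13,14,16,18,22,26,32,40])

```text
clock: 22.02
position: [0.5256, -0.1957, 0.2035]
ee_rot: [-3.142, -0.0, 2.87]
force: [0.3, 0.6, 0.4]
gripper_width: 0.0351
grip_force: 0.0
```

```bash
python3 st.py
```

```text
22.025 pos [ 0.5256 -0.1957  0.2035] along 71.0 side -2.7 rot [-3.1416 -0.      2.8696] tooly 74.41 F [0.28 0.57 0.41] Falong 0.63 Fside 0.12 T [-0.03  -0.041  0.031] w 0.0351
```

Released. I'll retreat straight up.

Request:
move_arm(xyz=[[0,0,3],[0,0,8],[0,0,15],[0,0,20],[0,0,25],[0,0,25],[0,0,20],[0,0,0],[0,0,0]], spin=[0,0,0,0,0,0,0,0,0], claw=[45,45,45,45,45,45,45,45,45])

```text
clock: 23.15
position: [0.5254, -0.1956, 0.3193]
ee_rot: [3.141, -0.0, 2.87]
force: [0.7, 1.0, -0.9]
gripper_width: 0.045
grip_force: 0.0
```

Request:
move_arm(xyz=[[0,0,0],[0,0,0],[0,0,0],[0,0,0],[0,0,0],[0,0,0],[0,0,0],[0,0,0],[0,0,0],[0,0,0],[0,0,0],[0,0,0]], spin=[0,0,0,0,0,0,0,0,0,0,0,0], claw=[45,45,45,45,45,45,45,45,45,45,45,45])

```text
clock: 24.65
position: [0.5256, -0.1957, 0.3196]
ee_rot: [-3.142, -0.0, 2.87]
force: [0.7, 0.5, -0.0]
gripper_width: 0.0452
grip_force: 0.0
```

```bash
python3 st.py; python3 - <<'E'
from look import *
a,d=read_camera('scene');b,d=read_camera('scene');c,d=read_camera('scene')
print(np.abs(a[90:180,200:290].astype(int)-c[90:180,200:290]).max())
cv2.imwrite('pics/s8.png',cv2.resize(c[90:180,200:290,::-1],(600,600),interpolation=cv2.INTER_CUBIC))
E
```

```text
24.65 pos [ 0.5256 -0.1957  0.3196] along 71.0 side -2.7 rot [-3.1416 -0.      2.8696] tooly 74.42 F [ 0.71  0.53 -0.03] Falong 0.7 Fside 0.54 T [ 0.003 -0.024 -0.038] w 0.0452
4
```

View pics/s8.png

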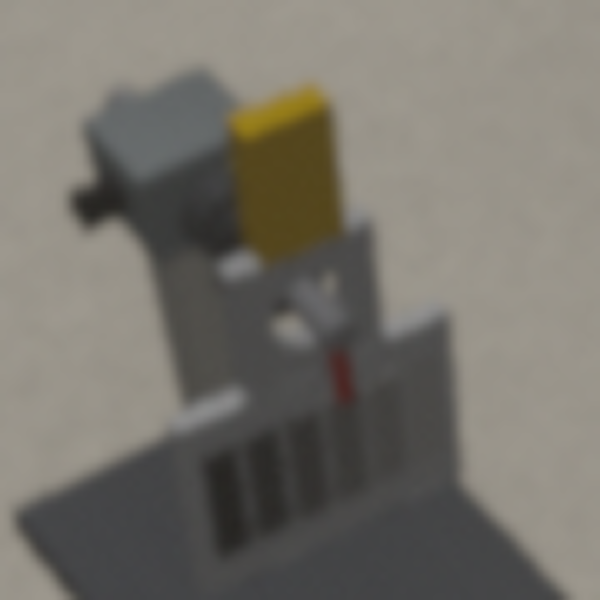

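The plate hangs on the peg, upright, with the keeper down at (342,375). I'll wait briefly and confirm it's still and upright.

Request:
move_arm(xyz=[[0,0,5],[0,0,5],[0,0,5],[0,0,5],[0,0,0],[0,0,0],[0,0,0],[0,0,0],[0,0,0],[0,0,0],[0,0,0],[0,0,0]], spin=[0,0,0,0,0,0,0,0,0,0,0,0], claw=[45,45,45,45,45,45,45,45,45,45,45,45])

```text
clock: 26.3
position: [0.5256, -0.1957, 0.3396]
ee_rot: [-3.142, 0.0, 2.87]
force: [0.1, -0.4, 1.2]
gripper_width: 0.0451
grip_force: 0.0
```

```bash
python3 - <<'E'
from look import *
c=get_calibration('scene');K,R,t=c['mtx'],c['R'],c['t']
a=np.radians(74.4);u=np.array([np.cos(a),np.sin(a),0]);n=np.array([u[1],-u[0],0]);C=np.array([.5091,-.2648,0])
for i in range(8):
    p,d=read_camera('scene');m=cv2.inRange(hsv(p),(18,120,60),(32,255,255))>0
    m[:95]=0;m[135:]=0;m[:,:225]=0;m[:,260:]=0
    v,x=np.nonzero(m);Q=cloud(d,K,R,t)[m];Q=Q[np.abs((Q-C)@u-.075)<.02]
    s=(Q-C)@n;z=Q[:,2]
    hi=[np.median(s[(z>q-.004)&(z<q+.004)]) for q in(.21,.22,.23,.24)]
    print(len(x),x.mean().round(2),v.mean().round(2),'side by z',np.round(np.array(hi)*1e3,1),'along slope',np.polyfit(z,(Q-C)@u,1).round(3),z.max().round(3))
E
```

```text
316 242.29 115.69 side by z [ 0.7 -1.3 -2.9 -0. ] along slope [-0.038  0.084] 0.251
316 242.28 115.65 side by z [-0.2 -0.3 -1.6 -2.3] along slope [-0.033  0.083] 0.251
315 242.31 115.66 side by z [ 1.  -1.8 -1.5 -1.8] along slope [-0.036  0.084] 0.252
314 242.27 115.7 side by z [ 1.  -0.7 -0.  -1.1] along slope [-0.046  0.086] 0.251
312 242.31 115.67 side by z [ 1.7 -1.  -2.8 -1.8] along slope [-0.032  0.083] 0.251
314 242.27 115.7 side by z [ 2.1 -0.1 -2.5 -2. ] along slope [-0.033  0.083] 0.253
318 242.29 115.7 side by z [ 0.9 -0.7  0.  -1.6] along slope [-0.029  0.082] 0.252
316 242.29 115.69 side by z [ 2.4  0.5 -2.4 -1.5] along slope [-0.034  0.083] 0.252
```

Still and upright: tilt is about 0.04 to 0.1 rad by rough depth, and the grip image isn't moving. Handing in.

```bash
python3 -c "
from station import *
print(hand_in())"
```

```text
the job is handed in; nothing more can be done
None
```

The job is handed in: at the last look the plate hung still and close to upright on the peg (tilt only roughly measured), with the keeper shut in front of it and the gripper clear. It was pressed in at about 7.7 N; the judged result was not reported back.

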